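# Find the spacer that fits the sample-holder gap

## Task

Try the aluminium spacer blocks from the blue tray in the gap between the steel jaws of the sample-holder stand until you find the one that fits snugly, and leave that one sitting upright in the gap, squarely on the shoulders and about midway along the jaws. A block that is too thick will not go in and one that is too thin drops past the shoulders to the bottom; feel for it gently and never force a block against the jaws. Stand the blocks that do not fit back in the tray, upright, and leave the other things on the bench where they are.

Things in the scene. Friction and masses are not known exactly. Their poses are not given: they have to be found in the camera images.
- stand: Sample-holder stand, bolted down: grey base plate 96 (x) x 150 (y) x 10 mm high, two steel jaws (56 mm long in x) on it, behind each a post 40 mm high with a black thumb screw. Origin: middle of the underside. An upright gap between the jaws, open above and at both ends, runs along x; y goes across it. Each jaw is locked either in or 4 mm out, which is not told.
- gap_mouth (a point): Point in the gap at the level of the jaw tops, 47 mm above the bench, over the stand's origin. The gap is 11.2 (both jaws in), 15.2 (one in, one out) or 19.2 mm wide (both out). Its middle lies at this point, but at width 15.2 it lies 2 mm to one side in the stand's y, +y if the +y jaw is out. The jaws' upper edges are rounded 2 mm.
- gap_shoulder (a point): Point in the gap at shoulder level, 22 mm above the bench, 25 mm below gap_mouth. Each jaw has a 1.4 mm shoulder here; below, the gap is 2.8 mm narrower, down to the base plate 12 mm deeper. The fitting spacer has 1.2 mm play and rests on the shoulders, 50 mm of it above the jaws; the next thicker stays on the jaw tops, the next thinner can slip past down to the base plate.
- spacer_thin_center (a point): Centre of the aluminium spacer block with one red dot on its top: 10 mm thick (its y), 40 mm wide (its x), 75 mm tall (its z, up), edges rounded 1.5 mm, dark patches on both faces near the top. It stands in any compartment of the blue tray, its underside 4 mm above the bench. Grip it across its thickness, near the top, clear of the jaws.
- spacer_mid_center (a point): Centre of the aluminium spacer block with a row of two red dots on its top: 14 mm thick (its y), 40 mm wide (its x), 75 mm tall (its z, up), edges rounded 1.5 mm, dark patches on both faces near the top. It stands in any compartment of the blue tray, its underside 4 mm above the bench. Grip it across its thickness, near the top, clear of the jaws.
- spacer_thick_center (a point): Centre of the aluminium spacer block with a row of three red dots on its top: 18 mm thick (its y), 40 mm wide (its x), 75 mm tall (its z, up), edges rounded 1.5 mm, dark patches on both faces near the top. It stands in any compartment of the blue tray, its underside 4 mm above the bench. Grip it across its thickness, near the top, clear of the jaws.
- tray: Shallow blue plastic tray, fixed to the bench, 226 (x) x 54 (y) x 14 mm high, walls and floor 4 mm, three compartments in a row along its x (centres about 74 mm apart), each about 70 x 46 mm inside. Origin: middle of its underside.
- dropper_center (a point): Middle of an amber dropper bottle, 35 mm across, 98 mm tall, a bystander.
Things that resemble listed ones, but are neither listed nor needed, are in the scene too. Leave any green or yellow look-alike of the part that bears spacer_mid_center alone.

How it is judged:
At the end, for the whole second after the job is handed in: One spacer rests on the gap's shoulders: centre 56.5 to 62.5 mm above the bench, within 12 mm along and 6 mm across the gap of the stand's middle, upright within 0.09 rad, turned less than 0.15 rad; the other two stand upright (0.15 rad) on the tray floor ((((z of spacer_thin_center in the frame of stand between 0.0565 and 0.0625 m and x of spacer_thin_center in the frame of stand between -0.012 and 0.012 m and y of spacer_thin_center in the frame of stand between -0.006 and 0.006 m and angle between spacer_thin_center's own z axis and vertical below 0.09 rad and angle between the y axis of spacer_thin_center and the y axis of stand, either way round below 0.15 rad) and (z of spacer_mid_center in the frame of tray between 0.036 and 0.047 m and x of spacer_mid_center in the frame of tray between -0.113 and 0.113 m and y of spacer_mid_center in the frame of tray between -0.027 and 0.027 m and angle between spacer_mid_center's own z axis and vertical below 0.15 rad) and (z of spacer_thick_center in the frame of tray between 0.036 and 0.047 m and x of spacer_thick_center in the frame of tray between -0.113 and 0.113 m and y of spacer_thick_center in the frame of tray between -0.027 and 0.027 m and angle between spacer_thick_center's own z axis and vertical below 0.15 rad)) or ((z of spacer_mid_center in the frame of stand between 0.0565 and 0.0625 m and x of spacer_mid_center in the frame of stand between -0.012 and 0.012 m and y of spacer_mid_center in the frame of stand between -0.006 and 0.006 m and angle between spacer_mid_center's own z axis and vertical below 0.09 rad and angle between the y axis of spacer_mid_center and the y axis of stand, either way round below 0.15 rad) and (z of spacer_thin_center in the frame of tray between 0.036 and 0.047 m and x of spacer_thin_center in the frame of tray between -0.113 and 0.113 m and y of spacer_thin_center in the frame of tray between -0.027 and 0.027 m and angle between spacer_thin_center's own z axis and vertical below 0.15 rad) and (z of spacer_thick_center in the frame of tray between 0.036 and 0.047 m and x of spacer_thick_center in the frame of tray between -0.113 and 0.113 m and y of spacer_thick_center in the frame of tray between -0.027 and 0.027 m and angle between spacer_thick_center's own z axis and vertical below 0.15 rad)) or ((z of spacer_thick_center in the frame of stand between 0.0565 and 0.0625 m and x of spacer_thick_center in the frame of stand between -0.012 and 0.012 m and y of spacer_thick_center in the frame of stand between -0.006 and 0.006 m and angle between spacer_thick_center's own z axis and vertical below 0.09 rad and angle between the y axis of spacer_thick_center and the y axis of stand, either way round below 0.15 rad) and (z of spacer_thin_center in the frame of tray between 0.036 and 0.047 m and x of spacer_thin_center in the frame of tray between -0.113 and 0.113 m and y of spacer_thin_center in the frame of tray between -0.027 and 0.027 m and angle between spacer_thin_center's own z axis and vertical below 0.15 rad) and (z of spacer_mid_center in the frame of tray between 0.036 and 0.047 m and x of spacer_mid_center in the frame of tray between -0.113 and 0.113 m and y of spacer_mid_center in the frame of tray between -0.027 and 0.027 m and angle between spacer_mid_center's own z axis and vertical below 0.15 rad)))); the robot touches nothing.
It fails at once if something presses on the stand or its jaws with more than 40 N (contact force between stand and anything else above 40 N).
It fails at once if the dropper bottle is moved by more than 3 cm (distance of dropper_center from where it was at the start of the episode above 0.03 m).
It also fails if it takes over 64 s, if anything falls off the work surface, if the arm or the gripper's body presses on something with over 40 N, if the wrist force passes 120 N, or if a joint passes its speed limit or range.

## Robot

A 7-joint arm with a two-finger parallel gripper is mounted at the origin on a cart in front of the work surface, level with it; the furniture and walls round the work are solid. World frame = base frame: x ahead of the robot, y to its left, z up, the work surface at z = 0. Lengths are in m, angles in rad, forces in N, time in s.
With the tool pointing down it reaches from about 0.4 to 0.85 m from the base axis. Payload 10.4 kg.
Tool frame: the origin (TCP) lies at the very end of the fingers, on their centre line; the grasp point (between the pads) lies 19 mm behind it; x points along the fingers, z is the direction in which the jaws open and shut, and the axes are right-handed (so a half turn about x gives the same grasp; the last joint's range is limited). The gripper opens to 85 mm and grips with 20 to 120 N. Pads are 22 mm wide; open, the fingers measure 114 mm over their backs; the gripper's body (76 mm by 85 mm) begins 54 mm behind the grasp point. The pads swing forward as they close: fully open they stand 13 mm farther back than shut.
Start: joints at [-1.302, 0.332, -0.065, 1.46, 0.022, 1.35, -0.088], TCP at [0.18, 0.599, 0.231] pointing down, gripper open.
Joint ranges: [-2.6, 2.6], [-0.5, 2.12], [-1.47, 1.34], [0.16, 2.42], [-1.27, 4.41], [0.06, 2.06], [-2.6, 2.6]. Speed limits (rad/s): [2.22, 2.22, 2.79, 2.79, 3.14, 3.14, 3.14].

## Interface

Orientations are given as a unit quaternion [x, y, z, w].
In Python, from workcell import get_obs, camera, camera_info, hand_in gives the robot as it stands.
- The arm moves only by the tool move_arm, never from a script. Its argument "motion" is text: rows parted by semicolons, each of 4 numbers parted by spaces: the shift along the world's x, y, z in m, then the turn about the world's z in rad. In form: tx ty tz spin; .... A call has 1 to 10 rows; each row is the pose to reach, as a shift and turn from the pose commanded when the call began; what a row does not reach only later rows make up. A row lasts 1/8 s, in which the tool goes at most 62.5 mm and 10.7 degrees, less where a joint would pass 70% of its speed; a pose out of reach is approached as far as the arm can. A call with a gripper value outside its range is refused whole. "grip" is the opening, from 0 (shut) to 1 (fully open), set as the call begins (left out, the last holds). The fingers move at their own pace and stop on an object; "force" is the grip in N (left out, the last holds). Time passes only in rows, so rows that repeat a pose let the fingers close. It gives the time, the measured TCP pose, the force and the opening at its end, in the units of the state.
- get_obs(): the state, without advancing time (a new reading comes with each control period).
- camera(name): name is "scene" or "top" or "wrist"; returns (picture, depth): 400x640x3 uint8, red, green, blue; 400x640 float32, m along the optical axis (not along the pixel's ray), 0 where there is no reading.
- camera_info(name): a dict with "camera_matrix" (3x3 intrinsics, pixels), "eye" and "attitude" of the camera in the world. Camera axes: x right, y up, looking along -z (the intrinsics and any distortion apply to the point x, -y, -z); pixel columns grow to the right and rows downward; lengths in m; the calibration is good to about 2 mm. The wrist camera is an equidistant fisheye: a pixel r from the principal point sees the ray r / f radians off the axis. A picture is of the moment at which its call begins: read the wrist's pose just before it. camera_info takes no time and is no camera call; for the wrist camera it gives the pose at the moment of the call.
- hand_in(): hands the job in, once; it reports no verdict.
The state is a dict: "clock": time; "joint_pos": joint angles; "joint_velocities": joint speeds; "tau": joint torques, N m; "position": TCP position; "ee_rot": TCP orientation; "ft_force": force on the tool from outside, world axes, zero at the start; "torque": the same for the moment, N m; "grip_width": opening from 0.0 (shut) to 1.0 (fully open).
Only numpy, scipy, OpenCV 4.12 (cv2) and the standard library are available. Lean on these libraries where they do the work, as an engineer would, in place of code of your own. Each camera call takes 0.05 s, during which the arm holds its last target.

## Working session

There is one attempt and no reset: what is moved stays moved. The work goes in short steps, Python scripts to look and compute and a tool call to move; the robot and the scene stay as the last step left them, time stands still between calls to the robot, and variables do not carry over. Pictures are saved under pics/ and viewed, and the job is handed in when it is done.

Besides the shell and the picture viewer there is one more tool, called after "Call:" as name(argument=value, ...), one argument or row to a line, values as JSON. move_arm: Moves the arm, as the interface text tells. Its arguments: {"type":"object","properties":{"motion":{"type":"string"},"grip":{"type":"number"},"force":{"type":"number"}},"required":["motion"]}

```bash
mkdir -p pics
cat > h.py <<'E'
import numpy as np, cv2
from workcell import *
from scipy.spatial.transform import Rotation as R
def ci(n):
    i=camera_info(n); K=np.array(i['camera_matrix']); eye=np.array(i['eye']); A=np.array(i['attitude'])
    Rm=R.from_quat(A).as_matrix() if A.size==4 else A.reshape(3,3)
    return K,eye,Rm
def rays(n,px,inf=None):
    K,e,Rm=inf or ci(n); px=np.atleast_2d(px).astype(float)
    u=(px[:,0]-K[0,2])/K[0,0]; v=(px[:,1]-K[1,2])/K[1,1]
    if n=='wrist':
        r=np.hypot(u,v)+1e-12; d=np.c_[np.sin(r)*u/r,-np.sin(r)*v/r,-np.cos(r)]
    else: d=np.c_[u,-v,-np.ones_like(u)]
    return e,d@Rm.T
def onplane(n,px,z,inf=None):
    e,d=rays(n,px,inf); return e+d*((z-e[2])/d[:,2])[:,None]
def proj(n,P,inf=None):
    K,e,Rm=inf or ci(n); c=(np.atleast_2d(P)-e)@Rm; x,y,z=c[:,0],-c[:,1],-c[:,2]
    if n=='wrist':
        r=np.hypot(x,y); t=np.arctan2(r,z); x,y=x/r*t,y/r*t
    else: x,y=x/z,y/z
    return np.c_[x*K[0,0]+K[0,2],y*K[1,1]+K[1,2]]
E
cat > a.py <<'E'
from h import *
o=get_obs(); print({k:np.round(v,4) for k,v in o.items()})
for n in ('scene','top','wrist'):
    i=camera_info(n); print(n,i)
    p,d=camera(n); np.savez(f'pics/{n}0.npz',p=p,d=d); cv2.imwrite(f'pics/{n}0.png',p[...,::-1])
E
python3 a.py
```

```text
{'clock': np.float64(0.0), 'joint_pos': array([-1.3016,  0.3329, -0.0647,  1.461 ,  0.0216,  1.3499, -0.0885]), 'joint_velocities': array([-0.0009, -0.0003,  0.0003, -0.0004, -0.0001, -0.0024, -0.0011]), 'tau': array([ 8.00000e-04, -6.25449e+01,  4.96000e-02, -3.91609e+01,
        1.63000e-02,  1.00000e-02,  1.00000e-04]), 'position': array([0.1797, 0.5982, 0.2305]), 'ee_rot': array([-0.4223,  0.5677,  0.4217,  0.567 ]), 'ft_force': array([-0.659 , -0.4968,  0.1356]), 'torque': array([ 0.0203,  0.0513, -0.024 ]), 'grip_width': np.float64(0.9992)}
scene {'camera_matrix': array([[366.3646528 ,   0.        , 319.11449554],
       [  0.        , 366.3646528 , 203.09740394],
       [  0.        ,   0.        ,   1.        ]]), 'eye': array([ 0.15754153, -0.36227904,  0.58034731]), 'attitude': array([ 0.42854131, -0.1331787 , -0.27580626,  0.85002746])}
top {'camera_matrix': array([[413.3383119 ,   0.        , 318.61492609],
       [  0.        , 413.3383119 , 206.28759055],
       [  0.        ,   0.        ,   1.        ]]), 'eye': array([0.34380023, 0.20303683, 0.89515302]), 'attitude': array([-0.0871257 ,  0.08912113,  0.72254424, -0.67999733])}
wrist {'camera_matrix': array([[309.70691629,   0.        , 322.12974001],
       [  0.        , 309.70691629, 199.22701373],
       [  0.        ,   0.        ,   1.        ]]), 'eye': array([0.10461795, 0.6214187 , 0.3739262 ]), 'attitude': array([-0.12580393, -0.09225952,  0.58940416,  0.79263124])}
```

View pics/scene0.png

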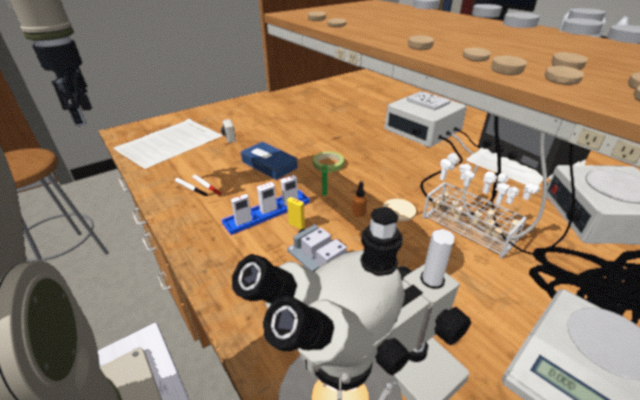

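View pics/top0.png

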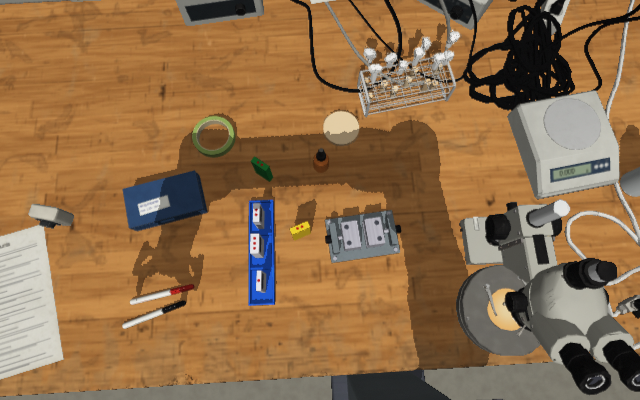

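View pics/wrist0.png

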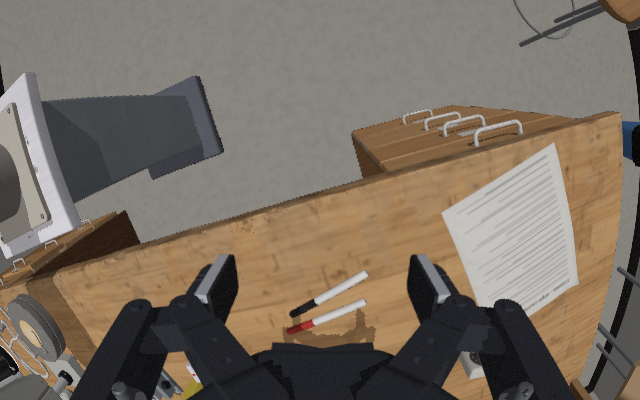

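The top view shows the blue tray at about (262,252), with three aluminium blocks at (258,215), (257,246) and (261,281). The stand is at (363,236) and the dropper at (320,158). The yellow block at (301,229) and the green one at (261,168) are look-alikes, so I'm leaving both alone. Next is an enlarged crop to confirm.

Run:
```python
import numpy as np,cv2
p=np.load('pics/top0.npz')['p'][...,::-1]
a=cv2.resize(p[190:310,240:300],None,fx=5,fy=5,interpolation=cv2.INTER_CUBIC)
b=cv2.resize(p[195:275,315:412],None,fx=5,fy=5,interpolation=cv2.INTER_CUBIC)
c=np.zeros((600,800,3),np.uint8); c[:600,:300]=a; c[:400,310:795]=b
cv2.imwrite('pics/crop1.png',c)
```

```text
(no output)
```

View pics/crop1.png

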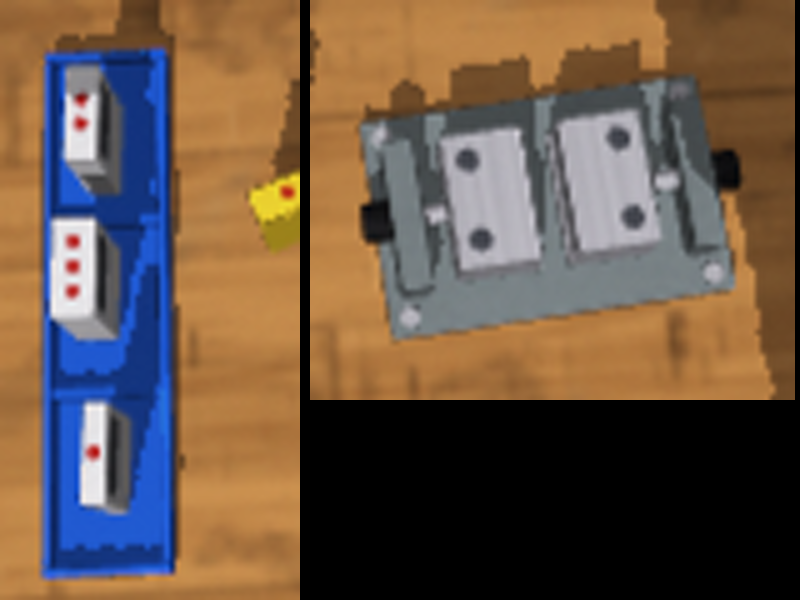

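```bash
cat > m.py <<'E'
from h import *
D=np.load('pics/top0.npz'); p=D['p'];d=D['d']
inf=ci('top');K,e,Rm=inf
v,u=np.mgrid[:400,:640]
c=np.stack([(u-K[0,2])/K[0,0]*d,-(v-K[1,2])/K[1,1]*d,-d],-1); W=c@Rm.T+e
Z=W[...,2]
def rect(mask,name,z):
    ys,xs=np.nonzero(mask); P=onplane('top',np.c_[xs,ys],z,inf)[:,:2]
    (cx,cy),(w,h),a=cv2.minAreaRect((P*1000).astype(np.float32)); print(name,len(xs),'c',round(cx,1),round(cy,1),'wh',round(w,1),round(h,1),'ang',round(a,1),'medz',np.median(Z[mask]).round(4), 'mean',P.mean(0).round(4))
roi=np.zeros((400,640),bool)
roi[190:310,240:280]=1
m=roi&(Z>.072)&(Z<.086)
n,l,s,_=cv2.connectedComponentsWithStats(m.astype(np.uint8))
for i in range(1,n):
    if s[i,4]>20: rect(l==i,f'blk {s[i]}',.079)
hsv=cv2.cvtColor(p,cv2.COLOR_RGB2HSV)
b=roi&(hsv[...,0]>108)&(hsv[...,0]<125)&(hsv[...,1]>170)
b=cv2.morphologyEx(b.astype(np.uint8),cv2.MORPH_OPEN,np.ones((2,2)))>0
rect(b&(Z>.009),'tray',.014)
roi[:]=0; roi[200:270,318:408]=1
m=roi&(Z>.043)&(Z<.051)&(hsv[...,1]<60)
n,l,s,_=cv2.connectedComponentsWithStats(m.astype(np.uint8))
for i in range(1,n):
    if s[i,4]>50: rect(l==i,f'jaw {s[i]}',.047)
m=roi&(Z>.007)&(hsv[...,1]<90)&(Z<.06); rect(m,'stand',.01)
m=roi&(Z>.007)&(hsv[...,1]<90)&(Z<.014); rect(m,'plate',.01)
red=(hsv[...,1]>150)&((hsv[...,0]<6)|(hsv[...,0]>172))&(Z>.06)
red[:, :240]=0; red[:,280:]=0
n,l,s,ce=cv2.connectedComponentsWithStats(red.astype(np.uint8))
for i in range(1,n): print('red',s[i,4],ce[i].round(1),onplane('top',ce[i],.079,inf).round(4))
for nm,px in (('yellow',(301,228)),('green',(261,168)),('dropper',(320,154))):
    print(nm,W[px[1],px[0]].round(3))
q=R.from_quat(get_obs()['ee_rot']).as_matrix(); print(q.round(3))
E
python3 m.py
```

```text
blk [252 203   8  20 140] 140 c 546.9 322.4 wh 14.2 39.7 ang 86.5 medz 0.0791 mean [0.5466 0.3221]
blk [250 234  10  20 188] 188 c 483.5 326.6 wh 18.0 38.8 ang 88.6 medz 0.0791 mean [0.4836 0.3271]
blk [256 270   6  21 117] 117 c 411.1 320.3 wh 9.8 38.7 ang 88.5 medz 0.079 mean [0.4109 0.3204]
tray 459 c 476.6 321.2 wh 50.3 223.1 ang 88.9 medz 0.0137 mean [0.4673 0.3167]
jaw [364 217  21  29 445] 445 c 500.2 81.8 wh 56.6 34.9 ang 4.8 medz 0.0472 mean [0.5002 0.0818]
jaw [341 221  21  28 438] 438 c 496.0 131.2 wh 56.3 34.5 ang 4.9 medz 0.0473 mean [0.4959 0.1312]
stand 3011 c 498.5 100.8 wh 95.8 163.8 ang 5.0 medz 0.0272 mean [0.4977 0.1038]
plate 1372 c 498.2 104.4 wh 95.8 149.3 ang 5.0 medz 0.0103 mean [0.4921 0.1068]
red 2 [257.5 162. ] [[0.6555 0.3165 0.079 ]]
red 2 [261.5 164. ] [[0.6505 0.3082 0.079 ]]
red 3 [255.7 209.3] [[0.5534 0.3226 0.079 ]]
red 2 [255.5 214. ] [[0.5437 0.3232 0.079 ]]
red 3 [254.3 237.7] [[0.4951 0.3266 0.079 ]]
red 3 [254.3 242.7] [[0.485  0.3268 0.079 ]]
red 2 [254.  247.5] [[0.4754 0.3277 0.079 ]]
red 2 [258.5 280. ] [[0.411  0.3203 0.079 ]]
yellow [0.51  0.233 0.074]
green [0.642 0.31  0.078]
dropper [0.662 0.185 0.088]
[[-0.    -0.958  0.288]
 [-0.001  0.288  0.958]
 [-1.    -0.    -0.001]]
```

The depth sizes match the spec:

| Item | Measured | Centre (m) | Orientation |
|---|---|---|---|
| 2-dot block (mid) | 14.2 × 39.7 mm | (0.547, 0.322) | yaw −3.5° |
| 3-dot block (thick) | 18.0 mm | not needed yet | not needed yet |
| 1-dot block (thin) | 9.8 mm | not needed yet | not needed yet |
| Stand | plate 95.8 × 149.3 mm | (0.498, 0.104) | yaw about +4.9° |

The jaws are 49.6 mm apart centre to centre, which leaves a gap of about 15 mm. The gap's middle is at (0.498, 0.1065), 2 mm to the +y side, so the mid block is the most likely fit. I'll approach that one first.

Call:
move_arm(
  motion="0.06 -0.045 -0.01 0.03; 0.12 -0.09 -0.02 0.08; 0.18 -0.135 -0.03 0.13; 0.24 -0.18 -0.04 0.18; 0.29 -0.22 -0.05 0.231; 0.33 -0.25 -0.06 0.231; 0.355 -0.268 -0.07 0.231; 0.367 -0.276 -0.08 0.231; 0.367 -0.276 -0.08 0.231; 0.367 -0.276 -0.08 0.231",
  grip=0.6,
)

```text
clock: 1.4
position: [0.546, 0.3236, 0.1513]
ee_rot: [-0.485, 0.515, 0.485, 0.515]
ft_force: [0.1, -0.3, 0.8]
grip_width: 0.599
```

Run:
```python
from h import *
inf=ci('wrist'); p,d=camera('wrist'); np.savez('pics/w1.npz',p=p,d=d)
q=p[...,::-1].copy()
cv2.imwrite('pics/w1.png',q)
for P in ([.547,.3223,.079],[.498,.1065,.047]): print(proj('wrist',P,inf))
```

```text
[[320.27744059 211.78608326]]
[[ 99.20502112 164.00432124]]
```

View pics/w1.png

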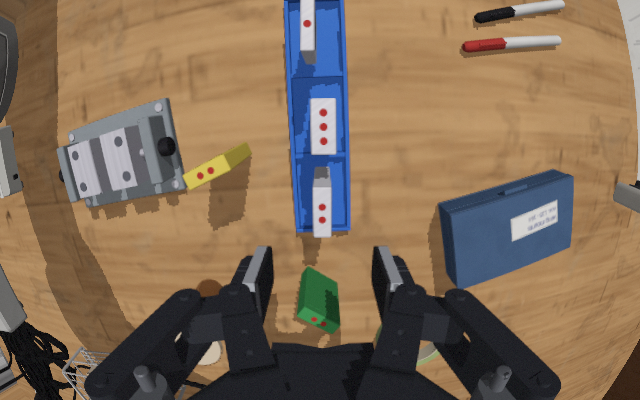

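The wrist view shows the two-dot block at (321,212). My predicted centre projects to (320,212), so the estimate holds. Descending to grip it.

Call:
move_arm(
  motion="0.0005 -0.001 -0.03 0; 0.0005 -0.001 -0.06 0; 0.0005 -0.001 -0.085 0; 0.0005 -0.001 -0.1 0; 0.0005 -0.001 -0.103 0; 0.0005 -0.001 -0.103 0; 0.0005 -0.001 -0.103 0",
)

```text
clock: 2.33
position: [0.5478, 0.322, 0.0494]
ee_rot: [-0.485, 0.514, 0.485, 0.516]
ft_force: [0.0, -0.4, -0.3]
grip_width: 0.602
```

Call:
move_arm(
  motion="0 0 0 0; 0 0 0 0; 0 0 0 0; 0 0 0 0; 0 0 0 0; 0 0 0 0",
  grip=0,
  force=40,
)

```text
clock: 3.08
position: [0.5474, 0.3217, 0.0486]
ee_rot: [-0.485, 0.515, 0.485, 0.515]
ft_force: [-0.2, 0.4, 4.6]
grip_width: 0.159
```

Call:
move_arm(
  motion="0 0 0.01 0; 0 0 0.04 0; 0 0 0.08 0; 0 0 0.11 0; -0.012 -0.05 0.11 0.05; -0.024 -0.1 0.11 0.1; -0.036 -0.15 0.11 0.147; -0.045 -0.195 0.11 0.147; -0.0495 -0.2155 0.11 0.147; -0.0495 -0.2155 0.11 0.147",
)

```text
clock: 4.32
position: [0.4978, 0.105, 0.1588]
ee_rot: [-0.521, 0.478, 0.521, 0.479]
ft_force: [-0.1, 0.5, -1.7]
grip_width: 0.156
```

```bash
cat > look.py <<'E'
from h import *
import sys
t=sys.argv[1]; o=get_obs(); print({k:np.round(o[k],4) for k in('clock','position','ee_rot','ft_force','grip_width')})
q=R.from_quat(o['ee_rot']).as_matrix(); print('zaxis deg',np.degrees(np.arctan2(q[1,2],q[0,2])), 'down',q[:,0].round(4))
inf=ci('wrist'); w,dw=camera('wrist'); p,d=camera('top'); np.savez(f'pics/{t}.npz',w=w,dw=dw,p=p,d=d)
c=np.zeros((560,790,3),np.uint8)
c[:,:]=0
a=cv2.resize(p[185:275,250:412],None,fx=3,fy=3,interpolation=cv2.INTER_CUBIC); c[:270,:486]=a
b=cv2.resize(w[60:340,160:480],None,fx=1,fy=1); c[275:555,:320]=b
s,_=camera('scene'); b=cv2.resize(s[190:290,230:380],None,fx=3,fy=2.8); c[275:555,330:780]=b
cv2.imwrite(f'pics/{t}.png',c[...,::-1])
E
python3 look.py l2
```

```text
{'clock': np.float64(4.325), 'position': array([0.4978, 0.105 , 0.1588]), 'ee_rot': array([-0.5205,  0.4784,  0.5205,  0.4788]), 'ft_force': array([-0.0685,  0.5236, -1.6998]), 'grip_width': np.float64(0.1564)}
zaxis deg 94.81121783596866 down [ 3.e-04  4.e-04 -1.e+00]
```

View pics/l2.png

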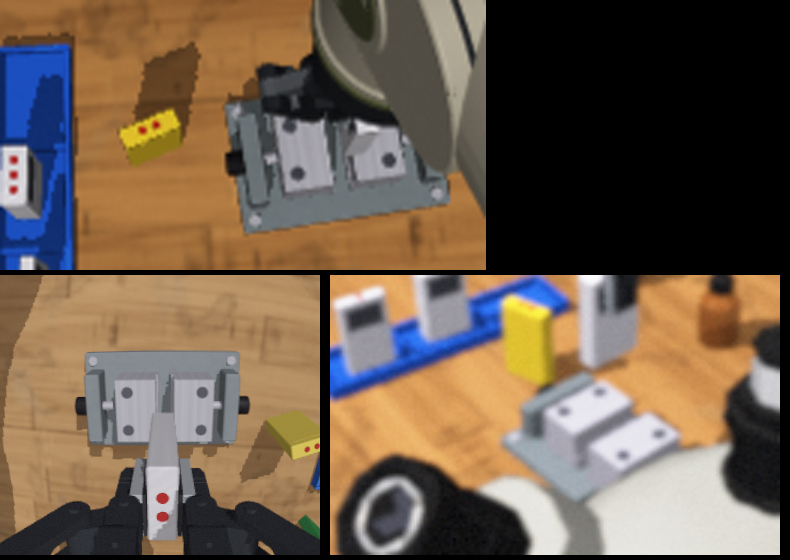

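The block is held upright with its dots at (162,505) in the wrist crop, and the open gap shows just beyond it at about (165,400). I'll measure the gap and the block with the wrist depth.

```bash
cat > g.py <<'E'
from h import *
import sys
inf=ci('wrist'); o=get_obs(); w,d=camera('wrist')
K,e,Rm=inf
v,u=np.mgrid[:400,:640]
_,r=rays('wrist',np.c_[u.ravel(),v.ravel()],inf)
c=r@Rm   # camera frame
W=(e+r*(d.ravel()/-c[:,2])[:,None]).reshape(400,640,3); 
np.savez('pics/g.npz',W=W,w=w)
th=np.radians(4.87); ex=np.array([np.cos(th),np.sin(th)]); ey=np.array([-np.sin(th),np.cos(th)])
O=np.array([.4982,.1044])
X=(W[...,:2]-O)@ex*1000; Y=(W[...,:2]-O)@ey*1000; Z=W[...,2]*1000
print('TCP in stand',((o['position'][:2]-O)@ex*1e3).round(1),((o['position'][:2]-O)@ey*1e3).round(1))
m=(abs(Z-47)<2.5)&(d>0)&(abs(X)<30)
for x0 in range(-30,30,6):
    s=m&(X>=x0)&(X<x0+6); a=Y[s&(Y<2)];b=Y[s&(Y>2)]
    if len(a)>10 and len(b)>10: print(x0,'left jaw',a.min().round(1),a.max().round(1),'right',b.min().round(1),b.max().round(1))
P=np.c_[X[m],Y[m]]; print('x ext',P[:,0].min(),P[:,0].max())
E
python3 g.py
```

```text
TCP in stand -0.0 3.4
-30 left jaw -286.6 -6.0 right 9.9 43.9
-24 left jaw -275.0 -6.0 right 9.9 44.0
-18 left jaw -39.5 -5.3 right 10.0 232.0
-12 left jaw -39.8 -5.3 right 10.0 217.6
-6 left jaw -39.1 -5.3 right 10.1 217.0
0 left jaw -39.5 -5.4 right 10.1 215.7
6 left jaw -39.7 -6.2 right 14.5 215.3
12 left jaw -39.9 -8.0 right 14.6 214.6
18 left jaw -39.4 -8.1 right 15.6 213.4
24 left jaw -39.7 -9.1 right 15.7 213.9
x ext -29.988160724484732 29.371219457255677
```

```bash
cat >> g.py <<'E'
print(o['position'],o['clock'],get_obs()['position'])
top=(d>0)&(abs(X)<30)&(abs(Y-2)<14)&(Z>60)
print('block Z',np.percentile(Z[top],[1,50,99]).round(1))
t=top&(Z>np.percentile(Z[top],97)-3)
hsv=cv2.cvtColor(w,cv2.COLOR_RGB2HSV)
red=top&(hsv[...,1]>130)&((hsv[...,0]<8)|(hsv[...,0]>170)); n,l,s,ce=cv2.connectedComponentsWithStats(red.astype(np.uint8))
for i in range(1,n):
    if s[i,4]>8: print('dot',s[i,4],X[l==i].mean().round(2),Y[l==i].mean().round(2),Z[l==i].mean().round(1))
# side face toward camera: pixels by z band
for z0 in range(100,200,15):
    b=(d>0)&(abs(X)<30)&(abs(Y-2)<10)&(Z>=z0)&(Z<z0+15)&~red
    if b.sum()>20: print('zband',z0,b.sum(),'Y',np.percentile(Y[b],[1,99]).round(1),'X',np.percentile(X[b],[1,99]).round(1))
E
python3 g.py
```

```text
TCP in stand -0.0 3.3
-30 left jaw -285.1 -6.1 right 9.8 43.7
-24 left jaw -39.5 -6.1 right 9.9 44.0
-18 left jaw -39.6 -5.3 right 9.9 232.2
-12 left jaw -39.8 -5.3 right 10.0 217.7
-6 left jaw -39.2 -5.4 right 10.1 216.7
0 left jaw -39.4 -5.4 right 10.1 215.9
6 left jaw -39.7 -6.3 right 14.5 214.9
12 left jaw -39.8 -8.0 right 14.6 214.8
18 left jaw -39.6 -8.1 right 15.5 214.2
24 left jaw -39.8 -9.0 right 15.7 214.1
x ext -29.953232826734855 29.800866265475328
[0.49787728 0.10767655 0.15832116] 4.525 [0.49781966 0.10751672 0.15823037]
block Z [128.  230.3 259.8]
dot 94 -4.73 3.35 189.9
dot 82 5.05 3.42 190.0
zband 115 178 Y [-2.9 10.4] X [-20.3 -18.6]
zband 130 210 Y [-3.6 10.3] X [-20.3 -18.4]
zband 145 283 Y [-3.4 10.2] X [-20.4 -18.5]
zband 160 483 Y [-7.7 11.7] X [-20.3 -10.1]
zband 175 2424 Y [-7.3 11.3] X [-20.1  19.6]
zband 190 1131 Y [-7.8 11.9] X [-18.6  17.3]
```

Measured in the same wrist view, the gap runs from Y −5.35 to 10.05. That is about 15.4 mm wide with its centre near 2.3, so one jaw is out. The held block is centred at Y 3.4 and square to within 0.4°. I'll correct by −1.1 mm and come down to just above the jaws.

Call:
move_arm(
  motion="0 -0.0011 -0.02 0; 0 -0.0011 -0.04 0; 0 -0.0011 -0.055 0; 0 -0.0011 -0.062 0; 0 -0.0011 -0.062 0; 0 -0.0011 -0.062 0; 0 -0.0011 -0.062 0",
)

```text
clock: 5.45
position: [0.4982, 0.1051, 0.0969]
ee_rot: [0.521, -0.478, -0.521, -0.478]
ft_force: [-0.7, 0.1, -0.9]
grip_width: 0.158
```

```bash
python3 g.py | grep -v right; python3 look.py l3
```

```text
TCP in stand 0.0 0.7
x ext -29.865464346294004 29.524848822083964
[0.49816804 0.10514018 0.09693714] 5.45 [0.49807186 0.10508454 0.09681634]
block Z [ 72.3 169.2 198.5]
dot 95 -4.74 0.76 128.5
dot 82 5.17 0.79 128.4
zband 100 498 Y [-7.7 11.8] X [-20.3 -10. ]
zband 115 2767 Y [-7.3 11.2] X [-20.   19.4]
zband 130 830 Y [-7.9 11.8] X [-12.   11.2]
zband 145 319 Y [-8.  11.9] X [-13.   11.8]
zband 160 907 Y [-8.  11.9] X [-17.4  -5.1]
zband 175 2964 Y [-7.8 11.8] X [-18.2  -9.4]
zband 190 1245 Y [-7.9 11.8] X [-20.2  -9.6]
{'clock': np.float64(5.5), 'position': array([0.4981, 0.1051, 0.0968]), 'ee_rot': array([ 0.5212, -0.4777, -0.521 , -0.4783]), 'ft_force': array([-0.1244, -0.3584, -0.8109]), 'grip_width': np.float64(0.1557)}
zaxis deg 94.93625586046791 down [ 8.e-04  4.e-04 -1.e+00]
```

View pics/l3.png

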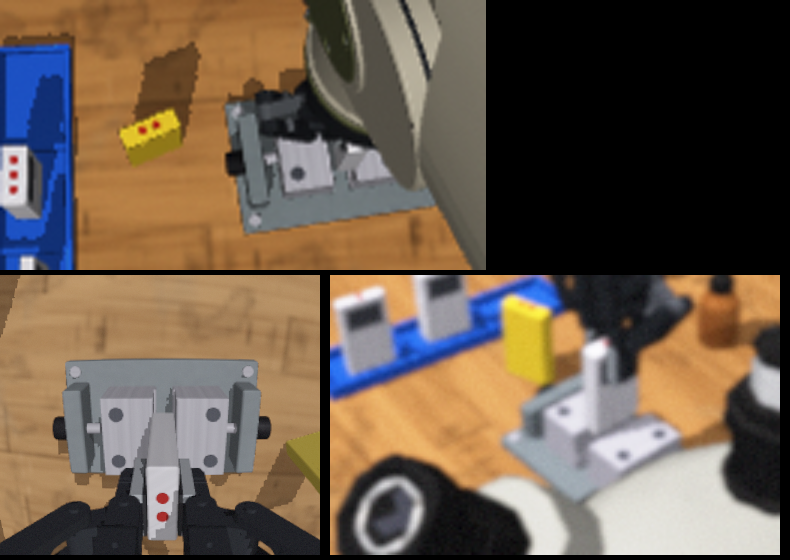

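The block hangs above the gap in both views, but its Y reads 0.78. The arm may still be settling, so I'll wait briefly and measure again.

Call:
move_arm(
  motion="0 0 0 0; 0 0 0 0; 0 0 0 0; 0 0 0 0",
)

```text
clock: 6.15
position: [0.4978, 0.105, 0.0963]
ee_rot: [-0.521, 0.478, 0.521, 0.478]
ft_force: [0.1, 0.7, -1.0]
grip_width: 0.161
```

```bash
for i in 1 2 ; do python3 g.py | egrep -v zband; done
```

```text
TCP in stand -0.4 0.6
-30 left jaw -285.1 -5.9 right 9.6 43.9
-24 left jaw -39.8 -5.9 right 9.7 44.1
-18 left jaw -40.1 -5.9 right 9.7 233.6
-12 left jaw -39.7 -6.7 right 9.8 218.3
-6 left jaw -40.1 -8.0 right 9.9 217.3
0 left jaw -40.2 -8.8 right 10.0 216.8
6 left jaw -39.4 -9.6 right 10.7 215.6
12 left jaw -39.7 -10.3 right 11.6 215.3
18 left jaw -39.7 -18.8 right 20.1 214.1
24 left jaw -40.0 -27.5 right 28.8 110.9
x ext -29.907614532392543 29.962680134389327
[0.49777218 0.10500786 0.09632971] 6.15 [0.49776934 0.10498598 0.09632455]
block Z [ 71.6 168.7 197.9]
dot 94 -5.13 0.71 128.0
dot 82 4.74 0.72 127.9
TCP in stand -0.4 0.6
-30 left jaw -284.0 -5.8 right 9.6 44.2
-24 left jaw -273.6 -5.9 right 9.7 44.2
-18 left jaw -40.2 -6.0 right 9.7 232.0
-12 left jaw -39.6 -6.6 right 9.8 218.6
-6 left jaw -40.1 -8.0 right 9.9 218.2
0 left jaw -40.1 -8.8 right 10.0 216.2
6 left jaw -39.5 -9.6 right 10.7 216.2
12 left jaw -39.7 -10.3 right 11.5 214.6
18 left jaw -39.6 -18.7 right 20.1 214.3
24 left jaw -40.0 -26.9 right 28.7 213.7
x ext -29.984672071812525 29.824883785278523
[0.49776934 0.10498598 0.09632455] 6.2 [0.49777111 0.10495903 0.0963221 ]
block Z [ 72.1 168.7 197.8]
dot 93 -5.16 0.7 128.0
dot 81 4.78 0.74 127.9
```

Settled: the block is at Y 0.72 and the gap runs −5.9 to 9.7, centre about 1.95. I'll shift +1.2 mm and feel gently down.

Call:
move_arm(
  motion="0 0.0012 0 0; 0 0.0012 0 0; 0 0.0012 -0.002 0; 0 0.0012 -0.004 0; 0 0.0012 -0.006 0; 0 0.0012 -0.008 0; 0 0.0012 -0.009 0; 0 0.0012 -0.010 0; 0 0.0012 -0.010 0",
)

```text
clock: 7.38
position: [0.4978, 0.1062, 0.0863]
ee_rot: [-0.521, 0.478, 0.521, 0.478]
ft_force: [-0.6, 0.0, -0.3]
grip_width: 0.156
```

```bash
python3 g.py | egrep "dot|TCP|-24|-30"
```

```text
TCP in stand -0.3 1.8
-30 left jaw -284.7 -6.2 right 9.8 43.5
-24 left jaw -276.8 1.8 right 2.4 44.1
18 left jaw -40.1 -24.2 right 27.2 214.2
dot 94 -5.02 1.89 117.9
dot 84 4.96 1.93 117.8
```

The bottom of the block is 4 mm below the jaw tops with no contact force. I'll continue gently.

Call:
move_arm(
  motion="0 0 -0.002 0; 0 0 -0.004 0; 0 0 -0.006 0; 0 0 -0.008 0; 0 0 -0.010 0; 0 0 -0.010 0",
)

```text
clock: 8.18
position: [0.4977, 0.1062, 0.0762]
ee_rot: [-0.521, 0.478, 0.521, 0.478]
ft_force: [-0.5, -0.3, -1.6]
grip_width: 0.161
```

Call:
move_arm(
  motion="0 0 -0.002 0; 0 0 -0.004 0; 0 0 -0.006 0; 0 0 -0.008 0; 0 0 -0.009 0; 0 0 -0.009 0",
)

```text
clock: 8.93
position: [0.4977, 0.1062, 0.0673]
ee_rot: [-0.521, 0.478, 0.521, 0.478]
ft_force: [0.1, -0.5, -1.7]
grip_width: 0.155
```

Call:
move_arm(
  motion="0 0 -0.0005 0; 0 0 -0.001 0; 0 0 -0.0015 0; 0 0 -0.0015 0",
)

```text
clock: 9.43
position: [0.498, 0.1063, 0.0664]
ee_rot: [-0.521, 0.478, 0.521, 0.478]
ft_force: [-2.6, -1.2, 5.7]
grip_width: 0.153
```

Contact came at 5.7 N with the top at about z 0.098 (0.097 expected), so it is resting on the shoulders. I'll open partly and check.

Call:
move_arm(
  motion="0 0 0 0; 0 0 0 0; 0 0 0 0; 0 0 0 0",
  grip=0.5,
)

```text
clock: 9.93
position: [0.4978, 0.1062, 0.0658]
ee_rot: [-0.521, 0.478, 0.521, 0.478]
ft_force: [0.3, 0.2, 0.3]
grip_width: 0.5
```

Call:
move_arm(
  motion="0 0 0.01 0; 0 0 0.04 0; 0 0 0.08 0; 0 0 0.12 0; 0.03 0 0.15 0; 0.06 0.05 0.15 0; 0.06 0.1 0.15 0; 0.06 0.15 0.15 0; 0.06 0.2 0.15 0; 0.06 0.2 0.15 0",
)

```text
clock: 11.18
position: [0.5559, 0.3114, 0.2158]
ee_rot: [-0.522, 0.476, 0.523, 0.476]
ft_force: [0.6, -1.0, -0.0]
grip_width: 0.5
```

```bash
cat > f.py <<'E'
from h import *
o=get_obs(); print(o['position'],o['ft_force'],o['clock'])
inf=ci('top');K,e,Rm=inf; p,d=camera('top'); s,_=camera('scene')
v,u=np.mgrid[:400,:640]
W=np.stack([(u-K[0,2])/K[0,0]*d,-(v-K[1,2])/K[1,1]*d,-d],-1)@Rm.T+e; Z=W[...,2]
th=np.radians(4.87); ex=np.array([np.cos(th),np.sin(th)]); ey=np.array([-np.sin(th),np.cos(th)]); O=np.array([.4982,.1044])
def rect(m,z,n):
    n_,l,s_,_=cv2.connectedComponentsWithStats(m.astype(np.uint8))
    for i in range(1,n_):
        if s_[i,4]<30: continue
        k=l==i; ys,xs=np.nonzero(k); P=onplane('top',np.c_[xs,ys],z,inf)[:,:2]
        c,wh,a=cv2.minAreaRect((P*1000).astype(np.float32)); c=np.array(c)/1e3
        print(n,s_[i],c.round(4),'wh',np.round(wh,1),'ang',round(a,1),'z',np.median(Z[k]).round(4),'stand xy mm',((c-O)@ex*1e3).round(1),((c-O)@ey*1e3).round(1))
roi=np.zeros_like(Z,bool); roi[195:275,315:412]=1; rect(roi&(Z>.085)&(Z<.11),.097,'in stand')
roi[:]=0; roi[190:310,240:280]=1; rect(roi&(Z>.072)&(Z<.086),.079,'tray')
print('dropper',W[154,320].round(3))
c=np.zeros((560,790,3),np.uint8)
c[:270,:486]=cv2.resize(p[185:275,250:412],None,fx=3,fy=3,interpolation=cv2.INTER_CUBIC)
c[275:555,330:780]=cv2.resize(s[190:290,230:380],None,fx=3,fy=2.8)
cv2.imwrite('pics/fin.png',c[...,::-1])
E
python3 f.py
```

```text
[0.55591187 0.3113565  0.21575604] [ 0.63092993 -0.95725173 -0.04194765] 11.175
dropper [0.66  0.185 0.092]
```

View pics/fin.png

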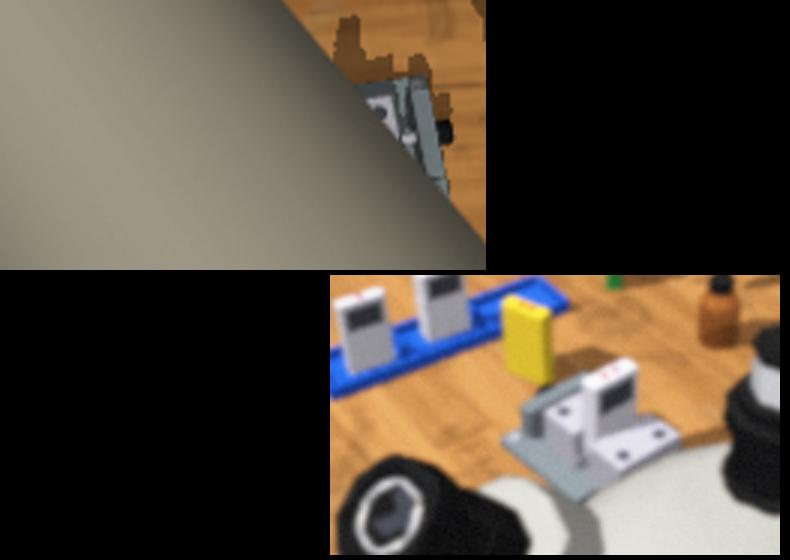

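The scene view shows the block upright in the gap at about (610,400), but the arm blocks the top view. I'll move the arm clear and measure.

Call:
move_arm(
  motion="-0.05 0.03 0 0; -0.1 0.07 0 0; -0.15 0.11 0 0; -0.2 0.15 0 0; -0.25 0.19 0 0; -0.3 0.23 0 0; -0.35 0.26 0 0; -0.375 0.287 0 0; -0.375 0.287 0 0; -0.375 0.287 0 0",
)

```text
clock: 12.52
position: [0.1849, 0.5921, 0.2161]
ee_rot: [0.521, -0.478, -0.52, -0.479]
ft_force: [0.5, -0.4, 0.3]
grip_width: 0.504
```

```bash
python3 f.py
```

```text
[0.18494168 0.59214974 0.21608859] [ 0.5144087  -0.38917448  0.30435492] 12.525
in stand [360 218  11  22 161] [0.4967 0.1071] wh [41.1 15.4] ang 5.0 z 0.0966 stand xy mm -1.2 2.8
tray [250 234  10  20 188] [0.4835 0.3266] wh [18.  38.8] ang 88.6 z 0.0791 stand xy mm 4.2 222.6
tray [256 270   6  21 119] [0.4111 0.3203] wh [ 9.8 38.7] ang 88.5 z 0.0791 stand xy mm -68.4 222.5
dropper [0.661 0.185 0.089]
```

View pics/fin.png

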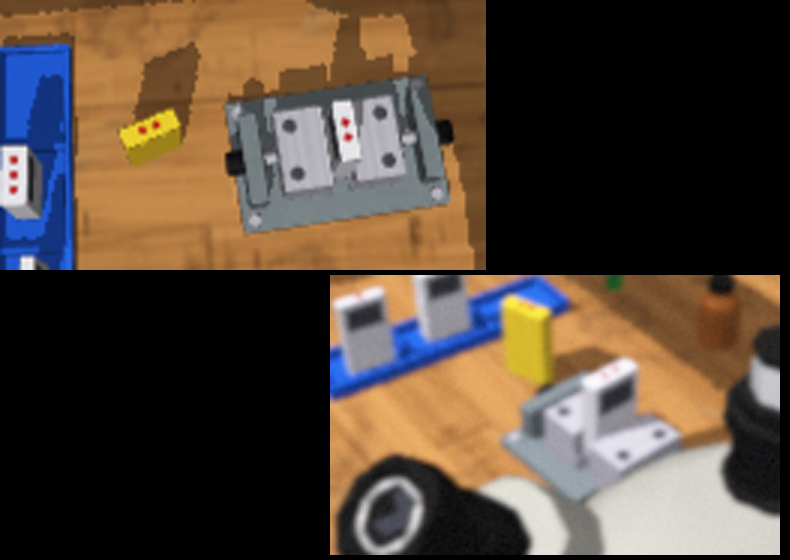

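The block's top is at z 0.0966, so its centre is at about 0.059. In the stand frame it sits at (−1.2, +2.8) mm with its yaw matching the stand. The other two blocks and the dropper haven't moved. Handing in.

```bash
python3 -c "
from workcell import *
print(hand_in())"
```

```text
the job is handed in; nothing more can be done
None
```

The two-dot (14 mm) spacer is standing in the gap, resting on the shoulders, and the job is handed in at about 12.5 s on the clock. `hand_in()` gave no verdict.

- **Choice of block:** The cameras showed a gap of about 15.2 mm with the +y jaw out, so I tried the two-dot block first. It slid in freely. The wrist reading stayed within 2 N of zero on the way down and was 5.7 N when it touched the shoulders.
- **Last check on the fitted block:** Its centre is about 59 mm above the bench, about 1 mm along and 3 mm across from the stand's middle. Its turn matches the stand's to about 0.1°, and it looked upright in the picture.
- **Everything else:** I never touched the one-dot and three-dot blocks. They measured unmoved in the tray, and the dropper read within about 2 mm of its starting position. The arm ended clear of the bench items.
- **Disagreements:** One reading before insertion was 1–2.5 mm off because the arm was still settling; I waited, measured again and corrected it. The final across-gap position read 2.8 mm, against about 1.9 mm when the block went in. That is within camera error and the 6 mm limit.

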